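# Fit the sugar pot's nested top, then lift off the outer cap alone

## Task

Get the hexagonal sugar pot ready for dusting pastries: pick up its nested steel top, the inner sieve lid with the outer cap riding on it, and lower the two together gently into the pot's mouth until the collar sits flat on the rim. Then let go of it and lift the outer cap alone, straight up, leaving the sieve lid seated and undisturbed, and finish still holding the cap upright about 10 cm above the sieve lid, over the pot. Leave the pot standing where it is and the other tea things untouched.

Things in the scene. Friction and masses are not known exactly. Their poses are not given: they have to be found in the camera images.
- stool: fixed: cedar stool with a round copper-look tray, 524 mm across, on it. Origin on the stool top in the tray's centre, z up; the tray's flat floor is 6 mm above the origin, its rim 16 mm. Everything else stands on the tray floor
- pot: loose white ceramic hexagonal sugar pot, open, 84 mm across flats, 95 mm high, about 450 g. Origin: centre of its underside, z up. Hexagonal to z = 70 mm, then a round neck, 52 mm outside, to the rim at z = 95 mm; straight round mouth, 46 mm inside. Seated in it, the sieve lid's origin is 83 mm above this origin
- sieve: loose steel inner lid, about 110 g, on the tray, cap nested on it. Origin: centre of its underside, z up; round. Plug 42 mm in diameter, z = 0 to 12 mm (lowest 4 mm tapered to 35); collar to grip and to rest on the pot's rim, 60 mm in diameter, z = 12 to 22; perforated dome, 38 mm in diameter, z = 22 to 36, hidden in the cap. 2 mm clear all round in the mouth
- cap: loose steel outer lid, about 60 g, starts nested over the dome of the sieve lid, its lower edge resting unfastened on the collar (2 mm clear all round), origin 22 mm above the sieve lid's. Origin: centre of its open lower edge, z up; round. Skirt 48 mm in diameter, top face at z = 22 to 24 mm, stem 10 mm, then the knob, 18 mm in diameter, z = 28 to 46
- teapot: bystander: loose steel teapot, 139 mm high, 114 mm across, 210 mm from spout (+x) to handle. Origin in the centre of its underside, far from the robot on the tray
- glass_a: bystander: loose etched glass, 60 mm across, 85 mm high, origin in the centre of its underside, near side of the tray
- glass_b: bystander: a second such glass, near side of the tray
- box: bystander: small loose dark wooden box, 75 x 66 x 53 mm high, its light sliding lid drawn back 26 mm to -x. Origin in the centre of its underside, near side of the tray between the glasses

How it is judged:
On the way, in this order (a step that is already met when the one before it is completed fails the run):
1. the nested top sits in the pot's mouth, collar on the rim, with the cap still nested on the sieve lid (z of sieve in the frame of pot between 0.08 and 0.0865 m and horizontal distance between sieve and pot below 0.005 m and angle between the z axis of sieve and the z axis of pot, either way round below 0.07 rad and z of cap in the frame of sieve below 0.025 m and horizontal distance between cap and sieve below 0.004 m), for 0.2 s.
2. the cap alone is lifted off the seated sieve lid (z of sieve in the frame of pot between 0.08 and 0.0865 m and horizontal distance between sieve and pot below 0.005 m and angle between the z axis of sieve and the z axis of pot, either way round below 0.07 rad and z of cap in the frame of sieve above 0.05 m), for 0.1 s.
At the end, for the whole second after the job is handed in: sieve lid seated in the pot (3 mm in height, 5 mm sideways, 4 degrees), at rest, untouched; cap gripped in the fingers, still, upright within 14 degrees, its origin over 75 mm above the sieve lid's, within 50 mm of the pot's axis, touching no other thing; pot upright within 30 mm of its start (z of sieve in the frame of pot between 0.08 and 0.0865 m and horizontal distance between sieve and pot below 0.005 m and angle between the z axis of sieve and the z axis of pot, either way round below 0.07 rad and contact force between the fingers and cap above 1 N and contact force between each of the arm, cap and sieve below 0.1 N and contact force between cap and pot below 0.1 N and contact force between cap and teapot below 0.1 N and z of cap in the frame of sieve above 0.075 m and horizontal distance between cap and pot below 0.05 m and angle between cap's own z axis and vertical below 0.25 rad and linear speed of cap below 0.05 m/s and linear speed of sieve below 0.03 m/s and distance of pot from where it was at the start of the episode below 0.03 m and angle between pot's own z axis and vertical below 0.07 rad); the arm keeps its last pose, push and grip.
It fails at once if the cap comes off the sieve lid while the sieve lid is not seated in the pot ((z of cap in the frame of sieve above 0.034 m or horizontal distance between cap and sieve above 0.01 m) and not (z of sieve in the frame of pot between 0.08 and 0.0865 m and horizontal distance between sieve and pot below 0.005 m and angle between the z axis of sieve and the z axis of pot, either way round below 0.07 rad)).
It fails at once if the sieve lid is drawn up out of its seat by the cap (contact force between the fingers and cap above 1 N and contact force between the fingers and sieve below 0.3 N and z of sieve in the frame of pot above 0.0885 m).
It fails at once if the top is dropped or rammed on the pot, not lowered gently (let fall from over 3 mm, or touching it faster than 0.25 m/s or with more than 40 N) (contact force between sieve and pot above 40 N or (contact force between sieve and pot above 0.3 N and linear speed of sieve above 0.25 m/s) or (contact force between the fingers and sieve below 0.1 N and linear speed of sieve above 0.2 m/s and z of sieve in the frame of pot above 0.084 m and horizontal distance between sieve and pot below 0.05 m)).
It fails at once if the pot is pushed more than 30 mm or tipped (distance of pot from where it was at the start of the episode above 0.03 m or angle between pot's own z axis and vertical above 0.25 rad).
It fails at once if the teapot, a glass or the wooden box is moved more than 15 mm or tipped (distance of any of teapot, glass_a, glass_b, box from where it was at the start of the episode above 0.015 m or angle between any of teapot, glass_a, glass_b, box's own z axis and vertical above 0.2 rad).
It also fails if it takes over 51 s, if anything falls off the work surface, if the arm or the gripper's body presses on something with over 40 N, if the wrist force passes 120 N, or if a joint passes its speed limit or range.

## Robot

A 6-joint arm with a two-finger parallel gripper is mounted at the origin on the work surface. World frame = base frame: x ahead of the robot, y to its left, z up, the work surface at z = 0. Lengths are in m, angles in rad, forces in N, time in s.
With the tool pointing down it reaches from about 0.35 to 0.975 m from the base axis. Payload 7.1 kg.
Tool frame: the origin (TCP) lies midway between the tips of the shut fingers; the grasp point (between the pads) lies 19 mm behind it; z points along the fingers, y is the line along which they close (so a half turn about z gives the same grasp; the last joint's range is limited). The gripper opens to 88 mm and grips with 3 to 60 N. Pads are 20 mm wide; open, the fingers measure 115 mm over their backs; the gripper's body (75 mm by 178 mm) begins 61 mm behind the grasp point.
Start: joints at [1.265, 0.423, 1.63, -0, 1.089, -0.019], TCP at [0.177, 0.599, 0.223] pointing down, gripper open.
Joint ranges: [-3, 3], [-0.9, 2.11], [0.09, 2.58], [-1.31, 4.45], [0.11, 2.69], [-2.54, 2.54]. Speed limits (rad/s): [2.39, 2.39, 3.01, 3.14, 3.14, 3.14].

## Interface

Orientations are given as a unit quaternion [w, x, y, z].
In Python, from bench import manip gives the robot as it stands. The module is installed in compiled form; this text tells all that it offers.
- The arm moves only by the tool send_rows, never from a script. Its argument "rows" is a list of rows, each a list of 4 numbers: the shift along the tool's x, y, z in mm, then the turn about the tool's z in rad. In form: [[dx, dy, dz, yaw], ...]. A call has 1 to 20 rows; each row shifts and turns the commanded pose from where the row before left it, along the tool's axes as they then stand; what a row does not reach is not made up. A row lasts 1/8 s, in which the tool goes at most 62.5 mm and 10.7 degrees, less where a joint would pass 70% of its speed; a pose out of reach is approached as far as the arm can. A call with a gripper value outside its range is refused whole. "claw" is the finger opening in mm, from 0 to 87.8, set as the call begins (left out, the last holds). The fingers move at their own pace and stop on an object; "squeeze" is the grip in N (left out, the last holds). Time passes only in rows, so rows that do not move let the fingers close. It gives the time, the measured TCP pose, the force, the opening and the grip force at its end, in the units of the state.
- manip.state(): the state, without advancing time (a new reading comes with each control period).
- manip.camera(name): name is "scene" or "top" or "wrist"; returns the picture (384x512x3 uint8, red, green, blue); there is no depth.
- manip.camera_params(name): a dict with "K" (3x3 intrinsics, pixels), "xyz" and "orientation" of the camera in the world; the wrist camera has in their place "T_tool_cam" (4x4, takes a point from camera to tool coordinates, whose origin is the TCP and whose axes are the flange's). Camera axes: x right, y down, z forward; pixel columns grow to the right and rows downward; lengths in m; the calibration is good to about 2 mm. A picture is of the moment at which its call begins: read the wrist's pose just before it. camera_params takes no time and is no camera call.
- manip.job_done(): hands the job in; it is judged then, once.
The state is a dict: "clock": time; "joint_pos": joint angles; "joint_vel": joint speeds; "joint_torque": joint torques, N m; "eef_pos": TCP position; "eef_rot": TCP orientation; "ft_force": force on the tool from outside, world axes, zero at the start; "moment": the same for the moment, N m; "width": finger opening in m; "finger_force": force on a finger pad.
Only numpy, scipy, OpenCV 4.12 (cv2) and the standard library are available. Lean on these libraries where they do the work, as an engineer would, in place of code of your own. Each camera call takes 0.05 s, during which the arm holds its last target. There are 200 camera calls.

## Working session

There is one attempt and no reset: what is moved stays moved. The work goes in short steps, Python scripts to look and compute and a tool call to move; the robot and the scene stay as the last step left them, time stands still between calls to the robot, and variables do not carry over. Pictures are saved under pics/ and viewed, at most 10 in all, crops included, and the job is handed in when it is done.

Besides the shell and the picture viewer there is one more tool, called after "Request:" by a JSON object that holds its "name" and its "arguments". send_rows: Moves the arm, as the interface text tells. Its arguments: {"type":"object","properties":{"rows":{"type":"array"},"claw":{"type":"number"},"squeeze":{"type":"number"}},"required":["rows"]}

```bash
mkdir -p pics; cat > h.py <<'E'
import numpy as np, cv2
from scipy.spatial.transform import Rotation as R
from bench import manip
def q(o): return R.from_quat([o[1],o[2],o[3],o[0]]).as_matrix()
def cam(n, s=None):
    p=manip.camera_params(n); K=np.array(p["K"])
    if n=="wrist":
        T=np.eye(4); T[:3,:3]=q(s["eef_rot"]); T[:3,3]=s["eef_pos"]; T=T@np.array(p["T_tool_cam"])
        return K,T[:3,:3],T[:3,3]
    return K,q(p["orientation"]),np.array(p["xyz"])
def ray(c,u,v):
    K,Rm,t=c; d=Rm@np.linalg.inv(K)@[u,v,1]; return t,d
def atz(c,u,v,z):
    t,d=ray(c,u,v); return t+d*(z-t[2])/d[2]
def proj(c,X):
    K,Rm,t=c; x=K@(Rm.T@(np.array(X)-t)); return x[:2]/x[2]
def tri(cs,uv):
    A=np.zeros((3,3));b=np.zeros(3)
    for c,(u,v) in zip(cs,uv):
        t,d=ray(c,u,v); d=d/np.linalg.norm(d); P=np.eye(3)-np.outer(d,d); A+=P;b+=P@t
    return np.linalg.solve(A,b)
def snap(n,f):
    s=manip.state(); im=manip.camera(n); cv2.imwrite("pics/"+f,im[:,:,::-1]); return s,im
E
python3 - <<'E'
from h import *
s,a=snap("scene","s0.png"); s,b=snap("top","t0.png"); s,c=snap("wrist","w0.png")
k=np.hstack([a,b]); cv2.imwrite("pics/c0.png",cv2.resize(np.vstack([b,a]),None,fx=.78,fy=.78,interpolation=3)[:,:,::-1])
for n in ("scene","top"):
    K,Rm,t=cam(n); print(n,K.tolist(),Rm.round(3).tolist(),t)
print(manip.camera_params("wrist")); print(s)
E
```

```text
scene [[477.0413268747252, 0.0, 258.7840361620819], [0.0, 477.0413268747252, 185.88923795008273], [0.0, 0.0, 1.0]] [[-0.848, 0.347, -0.401], [0.53, 0.533, -0.659], [-0.015, -0.772, -0.636]] [0.91972382 0.60715762 0.60643945]
top [[491.9007938550618, 0.0, 257.51259952661], [0.0, 491.9007938550618, 187.1387418107027], [0.0, 0.0, 1.0]] [[0.001, -0.998, 0.069], [-1.0, 0.0, 0.011], [-0.011, -0.069, -0.998]] [ 0.50629882 -0.01113138  0.94541502]
{'K': array([[314.86936698,   0.        , 253.88929924],
       [  0.        , 314.86936698, 186.23006615],
       [  0.        ,   0.        ,   1.        ]]), 'T_tool_cam': array([[-2.06044622e-03, -9.66340477e-01, -2.57258309e-01,
         6.79238691e-02],
       [ 9.99997857e-01, -2.04328113e-03, -3.34047685e-04,
         6.09709730e-04],
       [-2.02847249e-04, -2.57258446e-01,  9.66342616e-01,
        -1.63017675e-01],
       [ 0.00000000e+00,  0.00000000e+00,  0.00000000e+00,
         1.00000000e+00]])}
{'clock': 0.1, 'joint_pos': array([ 1.26499771e+00,  4.23789264e-01,  1.63058718e+00,  2.88357079e-06,
        1.08861126e+00, -1.89620708e-02]), 'joint_vel': array([-9.38140948e-05, -4.82018423e-04, -2.78044494e-03,  1.88430789e-03,
        1.11050895e-03,  1.66356895e-03]), 'joint_torque': array([ 3.95701682e-04, -5.45614851e+01, -2.74325269e+01,  6.45617838e-02,
        1.88112224e-02, -1.15993495e-05]), 'eef_pos': array([0.17662703, 0.5990056 , 0.22197429]), 'eef_rot': array([-1.14027161e-04,  1.42927747e-01,  9.89732879e-01, -6.88141394e-04]), 'ft_force': array([-0.31690922,  0.25568471, -0.02933579]), 'moment': array([-0.02087155, -0.02885655, -0.00771121]), 'finger_force': 0.0, 'width': 0.08787066422294101}
```

View pics/t0.png

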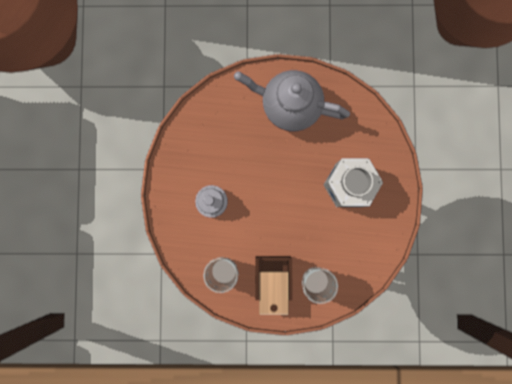

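View pics/s0.png

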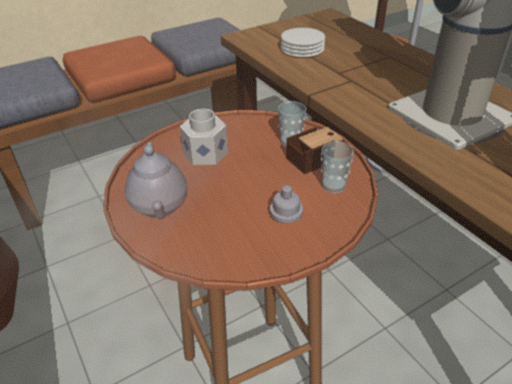

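The top view shows the nested top at about (211,201), the pot's mouth at about (357,182), the glasses and box below them, and the teapot above. In the scene view the knob is at (286,190) and the pot's neck at (202,116). I'll enlarge these next.

```bash
python3 - <<'E'
from h import *
a=cv2.imread("pics/s0.png"); b=cv2.imread("pics/t0.png")
def cr(im,x,y,w=64,h=48): return cv2.resize(im[y:y+h,x:x+w],(400,300),interpolation=cv2.INTER_CUBIC)
# scale 6.25
k=np.vstack([np.hstack([cr(b,180,177),cr(b,324,158)]),np.hstack([cr(a,254,178),cr(a,171,105)])])
cv2.imwrite("pics/z0.png",k)
ct,cs=cam("top"),cam("scene")
p=tri([ct,cs],[(209,200),(286,190)]); print("knob",p)
p=tri([ct,cs],[(358,181),(202,115)]); print("mouth",p)
for z in (-.02,0,.02,.04): print(z,[atz(ct,u,v,z).round(3).tolist() for u,v in((142,192),(422,192),(282,55),(282,333))])
E
```

```text
knob [0.54473288 0.08481946 0.06785016]
mouth [ 0.5757664  -0.17484129  0.09964835]
-0.02 [[0.563, 0.228, -0.02], [0.563, -0.322, -0.02], [0.838, -0.049, -0.02], [0.291, -0.048, -0.02]]
0 [[0.562, 0.223, 0.0], [0.562, -0.316, 0.0], [0.831, -0.048, 0.0], [0.296, -0.047, 0.0]]
0.02 [[0.561, 0.218, 0.02], [0.561, -0.309, 0.02], [0.824, -0.047, 0.02], [0.3, -0.046, 0.02]]
0.04 [[0.56, 0.213, 0.04], [0.56, -0.303, 0.04], [0.818, -0.047, 0.04], [0.304, -0.045, 0.04]]
```

View pics/z0.png

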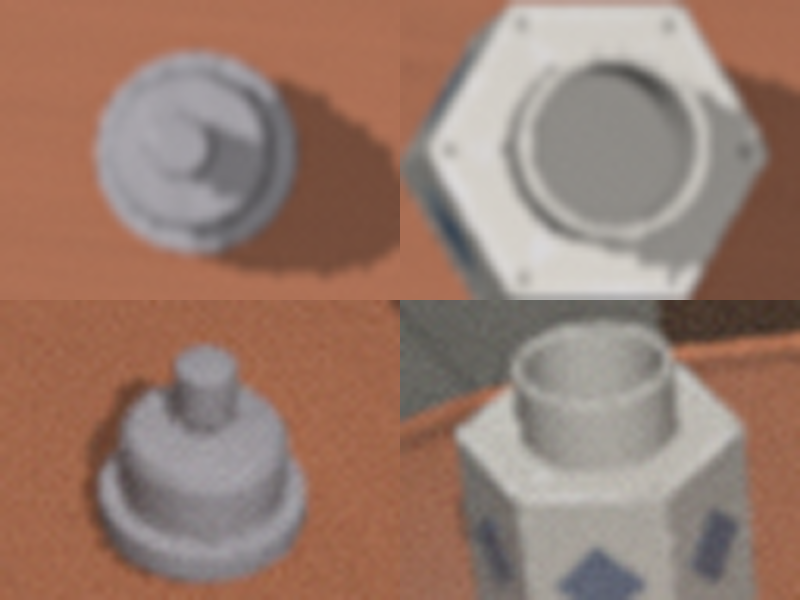

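The crops put the collar circle's centre at top (211.0,200.9) and the knob's top face at top (208.1,199.5) and scene (286.6,187.5). The pot's rim centre is at top (357.8,181.3) and scene (201.6,114.5).

```bash
python3 - <<'E'
from h import *
s=manip.state()
ct,cs=cam("top"),cam("scene")
print("knob top",k:=tri([ct,cs],[(208.1,199.5),(286.6,187.5)]))
print("rim",m:=tri([ct,cs],[(357.8,181.3),(201.6,114.5)]))
print("collar at z", atz(ct,211,200.9,k[2]-.046))
for n,uvs in dict(glassa=[(222,274)],glassb=[(320,285)],box=[(273,285)],teapot=[(296,90)]).items():
    print(n,[atz(ct,*u,z).round(3).tolist() for u in uvs for z in (0,.07)])
Rm=q(s["eef_rot"]); print(Rm.round(3).tolist(), (Rm.T@(np.array([k[0],k[1],.25])-s["eef_pos"])*1e3).round())
print([proj(c,k-[0,0,.058]).round(1).tolist() for c in (ct,cs)])
E
```

```text
knob top [0.54496467 0.08595394 0.07444102]
rim [ 0.57581102 -0.17464474  0.1008531 ]
collar at z [0.54369247 0.0861222  0.02844102]
glassa [[0.406, 0.067, 0.0], [0.413, 0.061, 0.07]]
glassb [[0.385, -0.119, 0.0], [0.394, -0.111, 0.07]]
box [[0.385, -0.03, 0.0], [0.394, -0.029, 0.07]]
teapot [[0.761, -0.075, 0.0], [0.743, -0.071, 0.07]]
[[-0.959, 0.283, -0.0], [0.283, 0.959, -0.001], [0.0, -0.001, -1.0]] [-498. -388.  -27.]
[[211.8, 200.5], [286.3, 212.0]]
```

Both height checks agree. The knob top implies a tray floor at z≈0.006 and the rim implies 0.006, so the stool top is at z≈0. I'll go and hover over the nested top.

Request:
{"name": "send_rows", "arguments": {"rows": [[-20, -16, 1, 0], [-41.5, -32.5, 2, 0], [-41.5, -32.5, 2, 0], [-41.5, -32.5, 2, 0], [-41.5, -32.5, 2, 0], [-41.5, -32.5, 2, 0], [-41.5, -32.5, 2, 0], [-41.5, -32.5, 2, 0], [-41.5, -32.5, 2, 0], [-41.5, -32.5, 2, 0], [-41.5, -32.5, 2, 0], [-41.5, -32, 2, 0], [-21, -15, 0, 0], [0, 0, 0, -0.143], [0, 0, 0, -0.143], [0, 0, 0, 0]], "claw": 87, "squeeze": 25}}

```text
clock: 2.15
eef_pos: [0.5435, 0.0855, 0.1995]
eef_rot: [-0.0, 0.001, 1.0, -0.0]
ft_force: [-0.7, 0.9, 0.2]
width: 0.0867
finger_force: 0.0
```

```bash
python3 - <<'E'
from h import *
s,w=snap("wrist","w1.png"); print(s["eef_pos"],q(s["eef_rot"]).round(3).tolist(),s["clock"],s["ft_force"])
c=cam("wrist",s)
for nm,X in dict(knob=[.545,.086,.074],collar=[.5437,.0861,.028]).items(): print(nm,proj(c,X))
cv2.imwrite("pics/w1z.png",cv2.resize(w[:,:,::-1],(800,600),interpolation=cv2.INTER_CUBIC))
E
```

```text
[0.54347846 0.08548846 0.19950619] [[-1.0, 0.003, -0.001], [0.003, 1.0, -0.0], [0.001, -0.0, -1.0]] 2.15 [-0.70133802  0.86221441  0.22972749]
knob [254.59112589 178.65194978]
collar [254.60653202 167.56376747]
```

View pics/w1z.png

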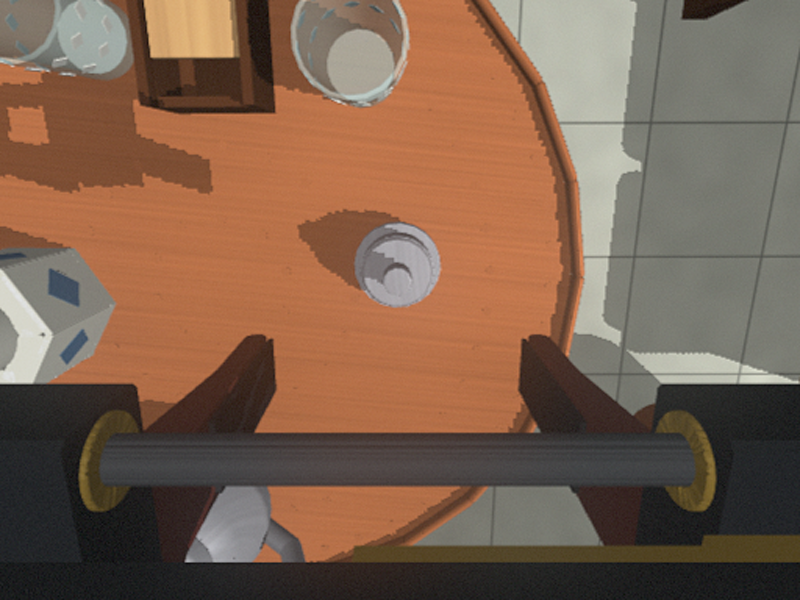

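The wrist view shows the collar centred at about (254.5,169.4) and the knob at about (254.9,177). Both are within 2 mm of prediction. I'll descend around the collar to TCP z≈0.011 and close.

Request:
{"name": "send_rows", "arguments": {"rows": [[-1, 0.5, 25, 0], [0, 0, 40, 0], [0, 0, 40, 0], [0, 0, 30, 0], [0, 0, 20, 0], [0, 0, 15, 0], [0, 0, 10, 0], [0, 0, 8.5, 0], [0, 0, 0, 0], [0, 0, 0, 0]]}}

```text
clock: 3.45
eef_pos: [0.5455, 0.0871, 0.0116]
eef_rot: [0.0, 0.0, 1.0, 0.0]
ft_force: [-0.1, 0.4, 0.6]
width: 0.0867
finger_force: 0.0
```

Request:
{"name": "send_rows", "arguments": {"rows": [[0, 0, 0, 0], [0, 0, 0, 0], [0, 0, 0, 0], [0, 0, 0, 0], [0, 0, 0, 0], [0, 0, 0, 0], [0, 0, 0, 0], [0, 0, 0, 0]], "claw": 50, "squeeze": 20}}

```text
clock: 4.45
eef_pos: [0.5453, 0.087, 0.0113]
eef_rot: [0.0, 0.0, 1.0, -0.0]
ft_force: [-0.4, -1.4, 6.3]
width: 0.0585
finger_force: 20.0
```

```bash
python3 - <<'E'
from h import *
s,w=snap("wrist","w2.png"); c=cam("wrist",s); print(s["eef_pos"],s["ft_force"],s["moment"])
cv2.imwrite("pics/w2z.png",cv2.resize(w[80:300,120:390,::-1],None,fx=2.7,fy=2.7,interpolation=cv2.INTER_CUBIC))
e=s["eef_pos"]
for nm,z in dict(knob=.074,collar=.028,captop=.052).items(): print(nm,((proj(c,[e[0],e[1],z])-[120,80])*2.7).round())
t=manip.camera("top"); cv2.imwrite("pics/t2.png",t[:,:,::-1])
E
```

```text
[0.54531146 0.08704367 0.01134711] [-0.37183994 -1.44100455  6.31238738] [-0.29293963  0.12225475 -0.00937779]
knob [362. 582.]
collar [362. 436.]
captop [362. 500.]
```

View pics/w2z.png

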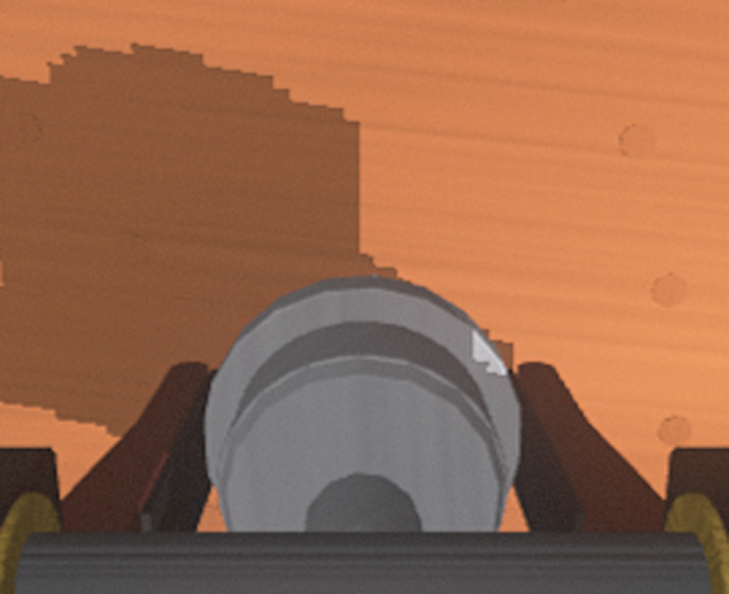

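The collar is held centred, within about 1 mm. The opening of 58.5 mm matches a faceted 60 mm ring. I'll lift it gently.

Request:
{"name": "send_rows", "arguments": {"rows": [[0, 0, -2, 0], [0, 0, -4, 0], [0, 0, -8, 0], [0, 0, -12, 0], [0, 0, -18, 0], [0, 0, -24, 0], [0, 0, -24, 0], [0, 0, -24, 0], [0, 0, -18, 0], [0, 0, -10, 0], [0, 0, -5, 0], [0, 0, 0, 0]]}}

```text
clock: 6.05
eef_pos: [0.5451, 0.0871, 0.16]
eef_rot: [-0.0, 0.0, 1.0, -0.0]
ft_force: [-0.6, 0.3, -2.3]
width: 0.0585
finger_force: 20.0
```

Request:
{"name": "send_rows", "arguments": {"rows": [[-1, -5, 0, 0], [-2, -12, 0, 0], [-3, -22, 0, 0], [-4, -30, 0, 0], [-4, -35, 0, 0], [-5, -35, 0, 0], [-4, -35, 0, 0], [-3, -33, 0, 0], [-2, -25, 0, 0], [-2, -16, 0, 0], [-1, -9, 0, 0], [0, -4, 0, 0], [0, 0, 0, 0], [0, 0, 0, 0]]}}

```text
clock: 7.8
eef_pos: [0.576, -0.1733, 0.1602]
eef_rot: [-0.0, 0.0, 1.0, 0.0]
ft_force: [-0.1, 1.2, -1.8]
width: 0.0583
finger_force: 20.0
```

```bash
python3 - <<'E'
from h import *
s,w=snap("wrist","w3.png"); s2,a=snap("scene","s3.png"); s2,t=snap("top","t3.png"); print(s["eef_pos"],q(s["eef_rot"]).round(4).tolist(),s["ft_force"])
cr=lambda im,x,y,W,H,f: cv2.resize(im[y:y+H,x:x+W,::-1],(W*f,H*f),interpolation=cv2.INTER_CUBIC)
k=np.vstack([cr(a,150,60,100,100,3)])
cv2.imwrite("pics/c3.png",np.hstack([cr(w,160,80,190,200,3)[:600,:500], k if 0 else cv2.copyMakeBorder(k,0,300,0,0,0)])[:600,:800])
c=cam("wrist",s);e=s["eef_pos"]
P=lambda X:((proj(c,X)-[160,80])*3).round().tolist()
print("rim pred",P([.5758,-.1746,.101]),"near",P([.5498,-.1746,.101]),"collar",P([e[0],e[1],.177]),"neckL/R",P([.5758,-.2006,.101]),P([.5758,-.1486,.101]))
cs=cam("scene"); print(((proj(cs,[.5758,-.1746,.101])-[150,60])*3).round(), ((proj(cs,[e[0],e[1],.177])-[150,60])*3).round())
E
```

```text
[ 0.57597192 -0.17331191  0.16017908] [[-1.0, 0.0001, -0.0001], [0.0001, 1.0, 0.0002], [0.0001, 0.0002, -1.0]] [-0.14466753  1.19686273 -1.77237306]
rim pred [277.0, 352.0] near [276.0, 248.0] collar [282.0, 485.0] neckL/R [171.0, 352.0] [383.0, 352.0]
[157. 164.] [147.  63.]
```

View pics/c3.png

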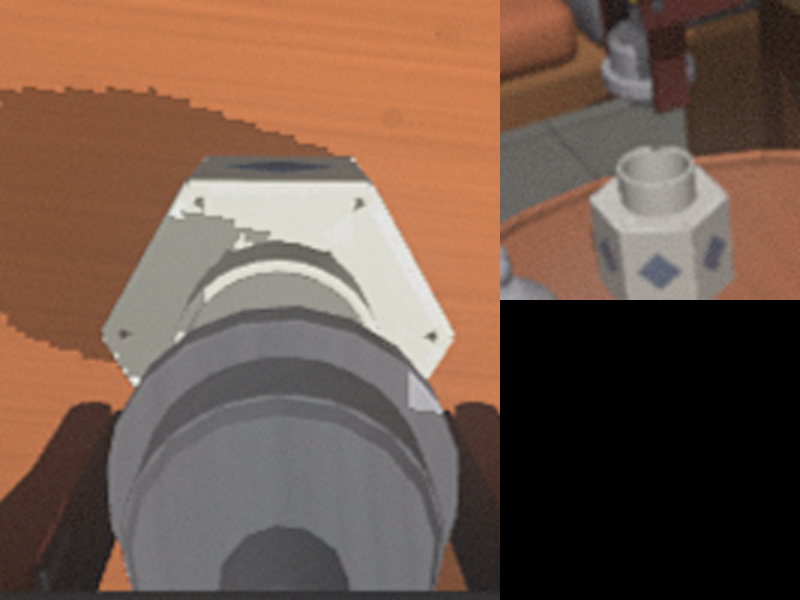

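The wrist crop shows the pot's hex vertices at (103,335) and (453,335), its front edge at v=181, the rim's near outer edge at v≈260 and the collar's near edge at v≈308 (sides 108 and 458). I'll turn these into offsets.

```bash
python3 - <<'E'
from h import *
from scipy.optimize import least_squares as L
s=manip.state(); c=cam("wrist",s); e=s["eef_pos"]
g=lambda u,v,z: atz(c,(u+.5)/3-.5+160,(v+.5)/3-.5+80,z)
print("vertices",g(103,335,.076),g(453,335,.076),"expected 97mm apart")
print("front",g(278,181,.076)+[.042,0,0]); print("rim",g(277,260,.101)+[.026,0,0]); print("neckbase",g(277,243,.076)+[.026,0,0])
print("collar near",g(283,308,.177)+[.03,0,0],g(108,470,.177),g(458,470,.177),e)
# vertical corner of hex near face gives pot's lower edge
E
```

```text
vertices [ 0.57825029 -0.22244021  0.076     ] [ 0.57845552 -0.12722401  0.076     ] expected 97mm apart
front [ 0.57862937 -0.17468591  0.076     ]
rim [ 0.57859486 -0.17485756  0.101     ]
neckbase [ 0.57900018 -0.17500787  0.076     ]
collar near [ 0.57522085 -0.17341946  0.177     ] [ 0.57311542 -0.20275907  0.177     ] [ 0.5732402  -0.14419953  0.177     ] [ 0.57604141 -0.17345045  0.16023945]
```

Request:
{"name": "send_rows", "arguments": {"rows": [[-1, -0.7, 5, 0], [-1, -0.7, 12, 0], [0, 0, 12, 0], [0, 0, 8, 0], [0, 0, 4, 0], [0, 0, 0, 0], [0, 0, 0, 0]]}}

```text
clock: 8.82
eef_pos: [0.5782, -0.1755, 0.1195]
eef_rot: [0.0, 0.0, 1.0, -0.0]
ft_force: [0.0, 0.5, -1.6]
width: 0.0585
finger_force: 20.0
```

```bash
python3 - <<'E'
from h import *
s,w=snap("wrist","w4.png"); s2,a=snap("scene","s4.png"); print(s["eef_pos"],s["ft_force"])
cr=lambda im,x,y,W,H,f: cv2.resize(im[y:y+H,x:x+W,::-1],(W*f,H*f),interpolation=cv2.INTER_CUBIC)
cv2.imwrite("pics/c4.png",np.hstack([cr(w,190,120,125,125,4),cv2.copyMakeBorder(cr(a,176,84,50,60,6),0,140,0,0,0)]))
E
```

```text
[ 0.57823367 -0.17545503  0.11948723] [ 0.02951501  0.52281494 -1.63085348]
```

View pics/c4.png

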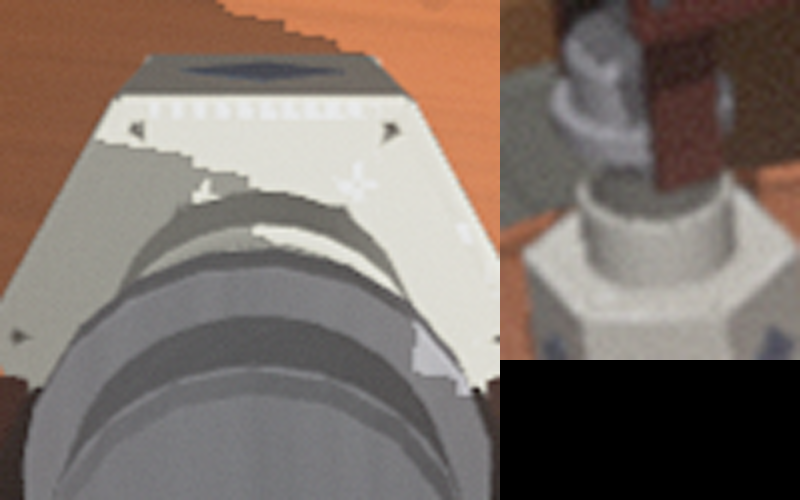

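The rim's near outer edge is at v≈225, the hex front edge at v=95 (u 115–405), and the collar's near side runs from v 248 to 264 (sides u 24–490).

```bash
python3 - <<'E'
from h import *
s=manip.state(); c=cam("wrist",s); e=s["eef_pos"]
g=lambda u,v,z: atz(c,(u+.5)/4-.5+190,(v+.5)/4-.5+120,z).round(4)
print("front",g(260,95,.076)+[.042,0,0],"rim",g(259,225,.101)+[.026,0,0],"base",g(259,192,.076)+[.026,0,0])
print("collar top",g(257,264,e[2]+.0167)+[.03,0,0],"bottom",g(257,248,e[2]+.0067)+[.03,0,0],e)
E
```

```text
front [ 0.5784 -0.1749  0.076 ] rim [ 0.5784 -0.1752  0.101 ] base [ 0.5786 -0.1751  0.076 ]
collar top [ 0.5791 -0.1754  0.1363] bottom [ 0.5796 -0.1754  0.1263] [ 0.57824753 -0.17543249  0.11958789]
```

Request:
{"name": "send_rows", "arguments": {"rows": [[0.3, 0.3, 4, 0], [0, 0, 4, 0], [0, 0, 3, 0], [0, 0, 2, 0], [0, 0, 2, 0], [0, 0, 1, 0], [0, 0, 1, 0], [0, 0, 1, 0], [0, 0, 1, 0], [0, 0, 0, 0]]}}

```text
clock: 10.18
eef_pos: [0.5776, -0.175, 0.1001]
eef_rot: [-0.0, 0.0, 1.0, -0.0]
ft_force: [-0.9, 0.7, -1.8]
width: 0.0585
finger_force: 20.0
```

Request:
{"name": "send_rows", "arguments": {"rows": [[0, 0, 1, 0], [0, 0, 1, 0], [0, 0, 1, 0], [0, 0, 1, 0], [0, 0, 0.5, 0], [0, 0, 0.5, 0], [0, 0, 0, 0]]}}

```text
clock: 11.05
eef_pos: [0.5777, -0.175, 0.0951]
eef_rot: [-0.0, 0.0, 1.0, 0.0]
ft_force: [0.1, 1.5, -2.4]
width: 0.0584
finger_force: 20.0
```

Request:
{"name": "send_rows", "arguments": {"rows": [[0, 0, 0.5, 0], [0, 0, 0.5, 0], [0, 0, 0, 0]]}}

```text
clock: 11.42
eef_pos: [0.5777, -0.1751, 0.0944]
eef_rot: [0.0, 0.0, 1.0, -0.0]
ft_force: [-0.4, 1.5, 0.2]
width: 0.0583
finger_force: 20.0
```

Request:
{"name": "send_rows", "arguments": {"rows": [[0, 0, 0.4, 0], [0, 0, 0, 0], [0, 0, 0, 0]]}}

```text
clock: 11.8
eef_pos: [0.5778, -0.1751, 0.0944]
eef_rot: [0.0, 0.0, 1.0, -0.0]
ft_force: [-2.5, 0.2, 5.5]
width: 0.0578
finger_force: 20.0
```

The top is seated: about 7 N of support force at TCP z 0.0944, where 0.0943 was expected. I'll ease the grip, then open.

Request:
{"name": "send_rows", "arguments": {"rows": [[0, 0, -0.3, 0], [0, 0, 0, 0], [0, 0, 0, 0]], "squeeze": 4}}

```text
clock: 12.18
eef_pos: [0.5778, -0.1751, 0.0942]
eef_rot: [0.0, 0.0, 1.0, -0.0]
ft_force: [-0.3, -0.4, 3.0]
width: 0.059
finger_force: 4.0
```

Request:
{"name": "send_rows", "arguments": {"rows": [[0, 0, 0, 0], [0, 0, 0, 0], [0, 0, 0, 0], [0, 0, 0, 0], [0, 0, 0, 0], [0, 0, 0, 0]], "claw": 80}}

```text
clock: 12.92
eef_pos: [0.5777, -0.175, 0.0941]
eef_rot: [-0.0, 0.0, 1.0, 0.0]
ft_force: [0.1, -0.4, 0.5]
width: 0.0801
finger_force: 0.0
```

```bash
python3 - <<'E'
from h import *
s,w=snap("wrist","w5.png"); s2,a=snap("scene","s5.png"); print(s["eef_pos"],s["ft_force"])
cr=lambda im,x,y,W,H,f: cv2.resize(im[y:y+H,x:x+W,::-1],(W*f,H*f),interpolation=cv2.INTER_CUBIC)
cv2.imwrite("pics/c5.png",np.hstack([cr(w,190,120,125,125,4),cv2.copyMakeBorder(cr(a,176,84,50,60,6),0,140,0,0,0)]))
c=cam("wrist",s); e=s["eef_pos"]
for X in ([e[0],e[1],.157],[e[0],e[1],.111]): print(((proj(c,X)-[190,120])*4).round())
E
```

```text
[ 0.57767338 -0.17500629  0.09405538] [ 0.11123311 -0.4195853   0.46836251]
[256. 704.]
[256. 487.]
```

View pics/c5.png

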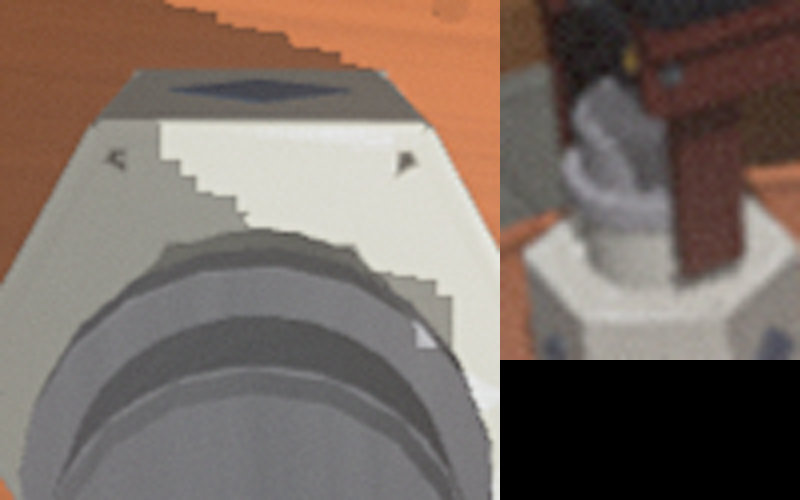

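The collar sits flat on the rim, concentric with the pot, and the fingers are clear of it. I'll rise straight to knob level, then close.

Request:
{"name": "send_rows", "arguments": {"rows": [[0, 0, -3, 0], [0, 0, -7, 0], [0, 0, -12, 0], [0, 0, -12, 0], [0, 0, -8, 0], [0, 0, -4, 0], [0, 0, 0, 0], [0, 0, 0, 0]]}}

```text
clock: 14.02
eef_pos: [0.5774, -0.175, 0.1397]
eef_rot: [-0.0, 0.0, 1.0, 0.0]
ft_force: [0.1, 0.3, -0.6]
width: 0.0803
finger_force: 0.0
```

Request:
{"name": "send_rows", "arguments": {"rows": [[0, 0, 0, 0], [0, 0, 0, 0], [0, 0, 0, 0], [0, 0, 0, 0], [0, 0, 0, 0], [0, 0, 0, 0]], "claw": 28}}

```text
clock: 14.78
eef_pos: [0.5777, -0.1751, 0.1401]
eef_rot: [0.0, 0.0, 1.0, -0.0]
ft_force: [-0.2, 1.0, -0.4]
width: 0.0285
finger_force: 0.0
```

Request:
{"name": "send_rows", "arguments": {"rows": [[0, 0, 0, 0], [0, 0, 0, 0], [0, 0, 0, 0], [0, 0, 0, 0], [0, 0, 0, 0], [0, 0, 0, 0]], "claw": 12, "squeeze": 6}}

```text
clock: 15.52
eef_pos: [0.5777, -0.175, 0.1401]
eef_rot: [-0.0, 0.0, 1.0, 0.0]
ft_force: [-1.3, 0.1, 0.7]
width: 0.018
finger_force: 6.0
```

Request:
{"name": "send_rows", "arguments": {"rows": [[0, 0, 0, 0], [0, 0, 0, 0]], "squeeze": 14}}

```text
clock: 15.78
eef_pos: [0.5777, -0.175, 0.1401]
eef_rot: [0.0, 0.0, 1.0, -0.0]
ft_force: [-0.2, 0.1, 0.3]
width: 0.0171
finger_force: 14.0
```

Request:
{"name": "send_rows", "arguments": {"rows": [[0, 0, -1, 0], [0, 0, -1.5, 0], [0, 0, -2, 0], [0, 0, -3, 0], [0, 0, -4, 0], [0, 0, -5, 0], [0, 0, -7, 0], [0, 0, -9, 0], [0, 0, -11, 0], [0, 0, -12, 0], [0, 0, -12, 0], [0, 0, -10, 0], [0, 0, -7, 0], [0, 0, -4, 0], [0, 0, -2, 0], [0, 0, 0, 0], [0, 0, 0, 0], [0, 0, 0, 0], [0, 0, 0, 0]]}}

```text
clock: 18.15
eef_pos: [0.5776, -0.175, 0.2304]
eef_rot: [-0.0, 0.0, 1.0, 0.0]
ft_force: [-1.4, -0.3, -0.8]
width: 0.0175
finger_force: 14.0
```

```bash
python3 - <<'E'
from h import *
s,w=snap("wrist","w6.png"); s2,a=snap("scene","s6.png"); print(s["eef_pos"],s["ft_force"],s["width"],s["finger_force"])
cr=lambda im,x,y,W,H,f: cv2.resize(im[y:y+H,x:x+W,::-1],(W*f,H*f),interpolation=cv2.INTER_CUBIC)
cv2.imwrite("pics/c6.png",np.hstack([cr(w,160,100,190,200,2),cr(a,150,40,100,100,4)]))
E
```

```text
[ 0.57764559 -0.17502217  0.23043829] [-1.41016058 -0.26406305 -0.84391624] 0.017522850833987285 14.000041401595809
```

View pics/c6.png

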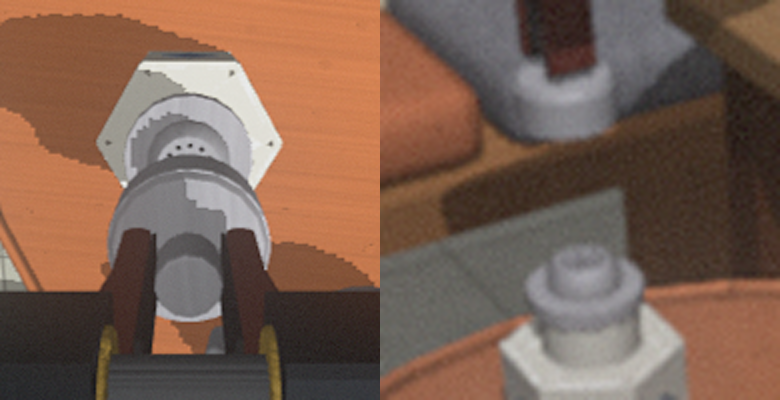

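The cap hangs upright in the fingers, about 11 cm above the sieve lid. The perforated dome is exposed and its collar is flat on the pot's rim, so I'm handing in.

```bash
python3 -c "
from bench import manip
print(manip.job_done())"
```

```text
the job is handed in; nothing more can be done
None
```

The job is handed in at about 18 s on the robot's clock: the sieve lid sits flat on the pot's rim and the cap is held upright about 11 cm above it, over the pot; the judge returned no verdict.

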